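# Clamp down the filter lid of a bench suction unit

## Task

Close the filter lid of the white suction unit: gently push the swing bar by its handle until it is home against its stop under the raised wing nut, then tighten the wing nut clockwise, turning it between the two pillars, until it is snug on the bar's washer but not overtightened. Do not lean on the pillars, leave the other things alone, and let go.

Things in the scene. Friction and masses are not known exactly. Their poses are not given: they have to be found in the camera images.
- unit: white suction unit, a fixed cabinet 160 (x) x 250 (y) mm, deck 70 mm above the table, origin under its middle; x points to its back
- pillars: fixed clamping place. Origin on the deck, on the axis of the nut's stud; x to the unit's back, y towards the bar's pivot. Two upright steel pillars, 18 mm thick, 70 mm tall from the deck, stand at y = -50 and +50 mm: 41 mm free from the axis to each, so fingers pointing at the pillars must not be open wide. Contact with them under 15 N
- bar (a joint): flat steel swing bar 17 to 23 mm above the deck, pivoted level on the pillar at y = +50 mm. 0 = home on its firm stop, its slot round the stud, its washer under the nut; positive = swung out, anticlockwise from above (clamp end to the unit's back, handle to its front). Stays where left; 0.12 N m (2 to 3 N at the handle) moves it
- handle: upright round black handle on the bar's tail, 14 mm thick, 36 mm tall, origin at its foot on the bar's top (23 mm above the deck), 55 mm from the bar's pivot, on the side away from the stud; with the bar home it stands at x = 0, y = 105 mm of the pillars' frame. Push it by its side, with less than 25 N
- washer: dark steel slotted spring washer, 26 x 26 mm, 4 thick, on the bar's clamp end; origin under its middle. Its spring differs from unit to unit: at what angle the nut meets it cannot be measured and must be felt
- nut: aluminium wing nut. Origin on its axis, under its round 25 mm foot; z up. 50 mm over its wings, which point along its +y and -y, 9 mm thick, to be pinched 13 to 42 mm above the origin (best 32); an 18 mm hub below 11 mm. Clockwise from above drives it down 1 mm per rad; stays where left. It starts 0.8 to 4.2 rad of turning above the washer
- nut_grip (a point): the middle of the wing nut's wings, on its axis, 32 mm above its underside; moves and turns with it. The nut runs at about 0.1 N m; on the washer the torque climbs by some 0.1 N m every 0.1 rad. Snug: 0.3 to 0.55 N m above the running torque; 0.8 above is overtight. On release it springs back by 0.2 to 0.4 rad, and stays tight
- spray: white disinfectant bottle, 60 mm across, 170 tall, origin under its base; not to be disturbed
- beaker: clear plastic beaker, 72 mm across, 95 tall, origin under its base; not to be disturbed
- slide_box: flat black slide box 90 x 75 x 28 mm, origin under its middle; not to be disturbed
- otoscope: steel otoscope handle lying down, 130 mm long, 26 across, origin on the table under its middle; not to be disturbed
- jar: small clear specimen jar with a white lid, 28 mm across, 42 tall, on the deck of the suction unit; origin under its base; not to be disturbed
- spare_ring: flat black rubber ring, 36 mm across, 7 thick, lying on the deck of the suction unit; origin under its middle; not to be disturbed
- driver: screwdriver with a black handle lying on the table in front of the suction unit, 175 mm long, 22 thick, origin on the table under the front end of its handle; not to be disturbed

How it is judged (in metres and radians):
On the way, in this order (a step that is already met when the one before it is completed fails the run):
1. the bar is home against its stop (within 0.05 rad) (value of joint bar below 0.05 rad), for 0.2 s.
2. the nut is tightened (its thread carries more than 18 N, about 0.18 N m above its running torque) (contact force between nut and pillars above 18 N), for 0.1 s.
At the end, for the whole second after the job is handed in: the bar is home within 0.05 rad, the wing nut is at rest and still tight (4 to 80 N on the lug of its seat, 10 mm from its axis, that is at least 0.04 N m left after spring-back), and the robot has let go (value of joint bar below 0.05 rad and contact force between nut and pillars between 4 and 80 N and angular speed of nut below 0.1 rad/s); the robot touches nothing.
It fails at once if the nut is overtightened (more than 80 N on the lug of its seat, 0.8 N m above its running torque) (contact force between nut and pillars above 80 N).
It fails at once if the handle is pushed with more than 25 N (contact force between any of the fingers, the arm and handle above 25 N).
It fails at once if the robot leans on the pillars (more than 15 N) (contact force between any of the fingers, the arm and pillars above 15 N).
It fails at once if a bystander is moved by more than 20 mm (distance of any of spray, beaker, slide_box, otoscope, jar, spare_ring, driver from where it was at the start of the episode above 0.02 m).
It also fails if it takes over 72 s, if anything falls off the work surface, if the arm or the gripper's body presses on something with over 40 N, if the wrist force passes 120 N, or if a joint passes its speed limit or range.

## Robot

A 6-joint arm with a two-finger parallel gripper is mounted at the origin on the work surface. World frame = base frame: x ahead of the robot, y to its left, z up, the work surface at z = 0. Lengths are in mm, angles in rad, forces in N, time in s.
With the tool pointing down it reaches from about 350 to 875 mm from the base axis. Payload 4.2 kg.
Tool frame: the origin (TCP) lies on the mounting face of the last link; the fingertips stand 173 mm ahead of it and the grasp point (between the pads) lies 155 mm ahead of it; z points along the fingers, y is the line along which they close (so a half turn about z gives the same grasp; the last joint's range is limited). The gripper opens to 85 mm and grips with 20 to 120 N. Pads are 22 mm wide; open, the fingers measure 114 mm over their backs; the gripper's body (76 mm by 85 mm) begins 54 mm behind the grasp point. The pads swing forward as they close: fully open they stand 13 mm farther back than shut.
Start: joints at [-0.939, 0.385, 0.008, 0, -1.194, -0.259], TCP at [227.654, -582.042, 404.712] pointing down, gripper open.
Joint ranges: [-3.14, 3.14], [-1.21, 2.06], [-1.07, 1.41], [-3.16, 2.05], [-2.99, -0.16], [-3.1, 3.1]. Speed limits (rad/s): [2.79, 2.79, 3.14, 3.14, 3.14, 3.14].

## Interface

Orientations are given as a unit quaternion [x, y, z, w].
In Python, from bench import arm gives the robot as it stands.
- The arm moves only by the tool carry_out, never from a script. Its argument "rows" is a list of rows, each a list of 7 numbers: the shift along the tool's x, y, z as a fraction of full scale, then the turn, a rotation vector about the tool's x, y, z as a fraction of full scale, then the opening, from -1 (shut) to 1 (fully open). A call has 1 to 12 rows; each row is the pose to reach, as a shift and turn from the pose commanded when the call began, along the tool's axes at that moment, turning the shorter way round; what a row does not reach only later rows make up. Full scale, the value 1, is 20 cm for a shift and pi rad for a turn. A row lasts 1/8 s, in which the tool goes at most 62.5 mm and 10.7 degrees, less where a joint would pass 70% of its speed; a pose out of reach is approached as far as the arm can. A call with a number of a shift or a turn outside -1 to 1 is refused whole. A call with a gripper value outside its range is refused whole. The fingers move at their own pace and stop on an object; the grip force is fixed at half the most. Time passes only in rows, so rows that repeat a pose let the fingers close. It gives the time, the measured TCP pose, the force, the opening and the grip force at its end, in the units of the state.
- arm.read_state(): the state, without advancing time (a new reading comes with each control period).
- arm.get_image(name): name is "scene" or "top" or "wrist"; returns (picture, depth): 480x640x3 uint8, red, green, blue; 480x640 float32, mm along the optical axis (not along the pixel's ray), 0 where there is no reading.
- arm.calibration(name): a dict with "mtx" (3x3 intrinsics, pixels), "cam_to_world" (4x4, takes a point from camera to world coordinates). Camera axes: x right, y up, looking along -z (the intrinsics and any distortion apply to the point x, -y, -z); pixel columns grow to the right and rows downward; lengths in mm; the calibration is good to about 2 mm. A picture is of the moment at which its call begins: read the wrist's pose just before it. calibration takes no time and is no camera call; for the wrist camera it gives the pose at the moment of the call.
- arm.job_done(): hands the job in; it is judged then, once.
The state is a dict: "clock": time; "joints": joint angles; "joint_vel": joint speeds; "joint_efforts": joint torques, N m; "position": TCP position; "ee_rot": TCP orientation; "contact_force": force on the tool from outside, world axes, zero at the start; "wrist_torque": the same for the moment, N m; "gripper_width": finger opening in mm; "grasp_force": force on a finger pad.
Only numpy, scipy, OpenCV 4.12 (cv2) and the standard library are available. Lean on these libraries where they do the work, as an engineer would, in place of code of your own. Each camera call takes 0.05 s, during which the arm holds its last target. There are 200 camera calls.

## Working session

There is one attempt and no reset: what is moved stays moved. The work goes in short steps, Python scripts to look and compute and a tool call to move; the robot and the scene stay as the last step left them, time stands still between calls to the robot, and variables do not carry over. Pictures are saved under pics/ and viewed, at most 10 in all, crops included, and the job is handed in when it is done.

Besides the shell and the picture viewer there is one more tool, called after "Call:" by a JSON object that holds its "name" and its "arguments". carry_out: Moves the arm, as the interface text tells. Its arguments: {"type":"object","properties":{"rows":{"type":"array"}},"required":["rows"]}

```bash
mkdir -p pics; cat > h.py <<'E'
import numpy as np, cv2
from bench import arm
def look(n,f):
    im,d=arm.get_image(n); cv2.imwrite(f'pics/{f}.png',im[:,:,::-1]); np.savez(f'pics/{f}.npz',d=d,m=arm.calibration(n)['mtx'],T=arm.calibration(n)['cam_to_world']); return im,d
def pt(f,u,v,z=None,r=1):
    q=np.load(f'pics/{f}.npz'); d,m,T=q['d'],q['m'],q['T']
    ray=np.array([(u-m[0,2])/m[0,0],-(v-m[1,2])/m[1,1],-1])
    if z is None:
        w=d[int(v)-r:int(v)+r+1,int(u)-r:int(u)+r+1]; k=np.median(w[w>0])
    else: k=(z-T[2,3])/(T[:3,:3]@ray)[2]
    return (T[:3,:3]@(ray*k)+T[:3,3]).round(1)
E
python3 - <<'E'
from h import *
look('top','t0');look('scene','s0');s=arm.read_state();print(s)
E
```

```text
{'clock': 0.1, 'joints': array([-9.39407073e-01,  3.85490675e-01,  6.75876997e-03, -4.21898205e-04,
       -1.19402539e+00, -2.58600261e-01]), 'joint_vel': array([-0.00065779, -0.00200458,  0.00229994,  0.00179209,  0.0016376 ,
        0.0018214 ]), 'joint_efforts': array([-5.92679517e-04, -3.93319166e+01,  1.88929439e+01,  4.19800356e+00,
       -2.61304303e-03,  1.22975209e-05]), 'position': array([ 227.59834436, -581.89028718,  403.72447827]), 'ee_rot': array([-1.85240505e-01,  9.82692707e-01,  9.69397237e-04, -2.45070364e-04]), 'contact_force': array([-0.73314517, -0.491126  ,  0.4256079 ]), 'wrist_torque': array([ 0.00571125, -0.01109367,  0.04538256]), 'grasp_force': 0.0, 'gripper_width': 85.4229775276211}
```

View pics/t0.png

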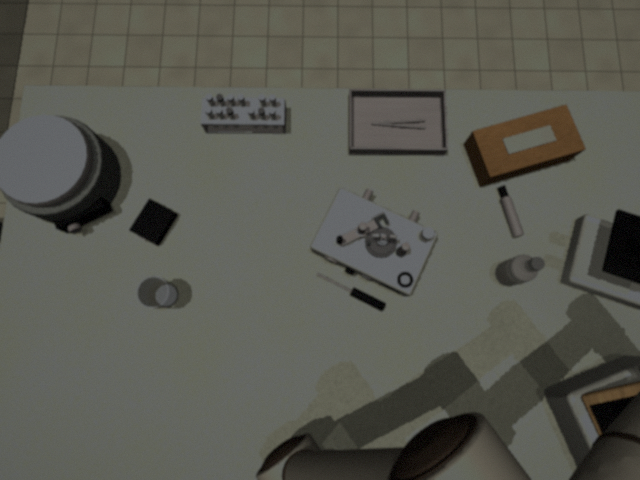

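View pics/s0.png

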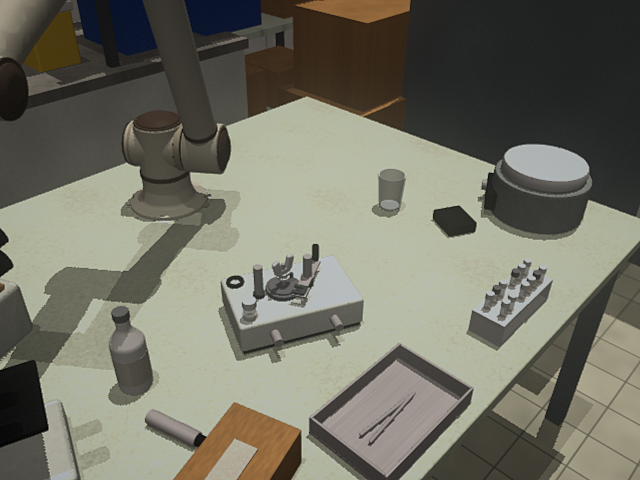

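Both views show the unit near the middle, at (375,240) in top. The black handle is at about (340,240), the nut at (380,240), and the ring and jar are on the deck. I'll enlarge.

```bash
python3 - <<'E'
from h import *
im=cv2.imread('pics/t0.png')[180:300,300:450]
im=cv2.convertScaleAbs(cv2.resize(im,None,fx=5,fy=5,interpolation=cv2.INTER_CUBIC),alpha=1.3); cv2.imwrite('pics/t0c.png',im)
for n,u,v in [('c1',343,190),('c2',436,233),('c3',409,294),('c4',312,250)]: print(n,pt('t0',u,v,70))
print(np.load('pics/t0.npz')['T'].round(2))
E
```

```text
c1 [675.6 -24.6  70. ]
c2 [ 575.5 -235.9   70. ]
c3 [ 436.9 -170.7   70. ]
c4 [534.2  45.2  70. ]
[[ 1.00000e-02  9.80000e-01 -2.00000e-01  3.47690e+02]
 [-1.00000e+00  1.00000e-02  0.00000e+00  1.31800e+01]
 [ 0.00000e+00  2.00000e-01  9.80000e-01  1.10953e+03]
 [ 0.00000e+00  0.00000e+00  0.00000e+00  1.00000e+00]]
```

View pics/t0c.png

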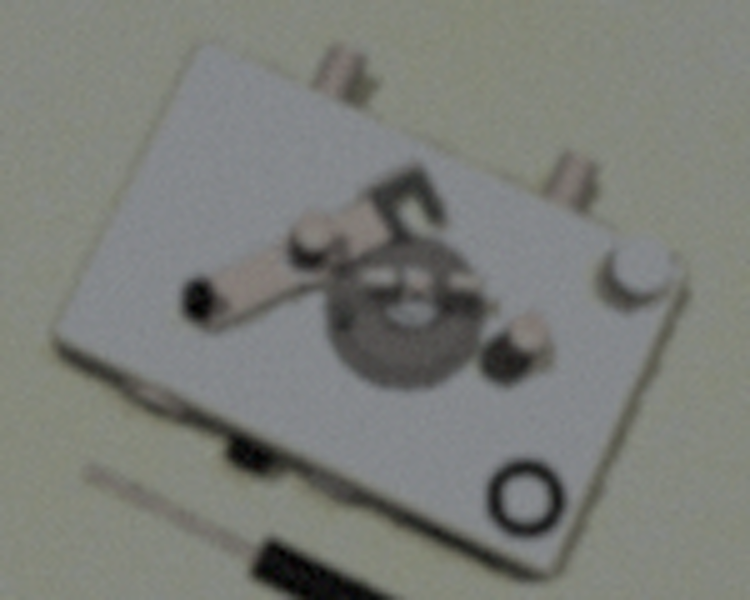

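The crop shows pillar tops at crop (312,225) and (535,335), handle top at (200,292), nut wings from about (372,278) to (468,283), jar at (645,268) and ring at (526,497).

```bash
python3 - <<'E'
from h import *
f=lambda x,y,z:pt('t0',300+x/5,180+y/5,z)
a=f(312,225,140);b=f(535,335,140);h=f(200,292,129);w1=f(372,278,138);w2=f(468,283,138)
print(a,b,(a+b)/2,np.linalg.norm(a-b),np.degrees(np.arctan2(*(a-b)[[1,0]])))
print(h,np.degrees(np.arctan2(*(h-a)[[1,0]])),np.linalg.norm((h-a)[:2]),w1,w2,(w1+w2)/2,np.degrees(np.arctan2(*(w1-w2)[[1,0]])))
print('jar',f(645,268,112),'ring',f(526,497,77))
E
```

```text
[576.4 -63.3 140. ] [ 529.5 -156.8  140. ] [ 552.95 -110.05  140.  ] 104.60334602678827 63.36146133070986
[549.2 -16.1 129. ] 119.95360816780142 54.47641691594626 [554.  -88.7 138. ] [ 552.1 -129.4  138. ] [ 553.05 -109.05  138.  ] 87.32719894105057
jar [ 564.9 -210.5  112. ] ring [ 468.4 -162.    77. ]
```

Call:
{"name": "carry_out", "arguments": {"rows": [[-0.785,0.709,0,0,0,0,-1],[-0.785,0.709,0,0,0,0,-1],[-0.785,0.709,0,0,0,0,-1],[-0.785,0.709,0,0,0,0,-1]]}}

```text
clock: 0.6
position: [322.8, -390.2, 404.6]
ee_rot: [-0.187, 0.982, 0.0, 0.0]
contact_force: [-0.5, -0.0, -0.4]
gripper_width: 12.2
grasp_force: 0.0
```

Call:
{"name": "carry_out", "arguments": {"rows": [[-0.785,0.709,0,0,0,0,-1],[-0.785,0.709,0,0,0,0,-1],[-0.785,0.709,0,0,0,0,-1],[-0.785,0.709,0,0,0,0,-1]]}}

```text
clock: 1.1
position: [417.5, -201.0, 404.6]
ee_rot: [-0.187, 0.982, 0.0, 0.0]
contact_force: [0.3, -0.6, 0.8]
gripper_width: -0.3
grasp_force: 0.0
```

Call:
{"name": "carry_out", "arguments": {"rows": [[-0.785,0.709,0,0,0,0.117,-1],[-0.785,0.709,0,0,0,0.117,-1],[-0.785,0.709,0,0,0,0.117,-1],[-0.785,0.709,0,0,0,0.117,-1],[-0.785,0.709,0,0,0,0.117,-1],[-0.785,0.709,0,0,0,0.117,-1]]}}

```text
clock: 1.85
position: [511.0, -14.5, 404.2]
ee_rot: [-0.003, 1.0, -0.0, -0.001]
contact_force: [-0.3, -1.0, 0.6]
gripper_width: -0.3
grasp_force: 0.0
```

```bash
python3 - <<'E'
from h import *
s=arm.read_state();print(s['position'],s['ee_rot'],s['joints'],s['gripper_width'],s['clock'])
look('wrist','w0');print(arm.calibration('wrist')['cam_to_world'].round(2))
E
```

```text
[511.02489326 -14.48208575 404.24487581] [-2.66134096e-03  9.99996217e-01 -1.11380696e-04 -6.86496395e-04] [ 2.89530853e-01  1.91512767e-01 -2.66747510e-01 -1.94812976e-04
 -1.11391597e+00 -1.85491843e+00] -0.3149445751450318 1.85
[[-0.0000e+00 -9.6000e-01 -2.9000e-01  4.3628e+02]
 [ 1.0000e+00 -0.0000e+00 -0.0000e+00 -1.5680e+01]
 [-0.0000e+00 -2.9000e-01  9.6000e-01  3.7358e+02]
 [ 0.0000e+00  0.0000e+00  0.0000e+00  1.0000e+00]]
```

View pics/w0.png

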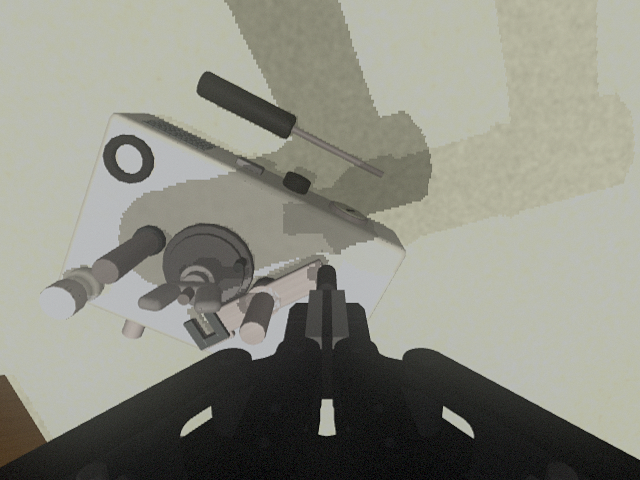

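The wrist view shows pillar tops at about (253,332) and (65,300), wings at (157,298) and (209,300), and the handle top at (326,271) just ahead of the fingers. The bar is swung out.

```bash
python3 - <<'E'
from h import *
f=lambda x,y,z:pt('w0',x,y,z)
a=f(253,332,140);b=f(65,300,140)
print(a,b,(a+b)/2,np.linalg.norm(a-b),np.degrees(np.arctan2(*(a-b)[[1,0]])))
print('handle',f(327,270,129),'wings',f(157,300,138),f(209,302,138))
for p in [(253,332),(65,300),(157,300),(209,302),(327,270)]: print(pt('w0',*p))
E
```

```text
[573.7 -63.6 140. ] [ 551.1 -182.9  140. ] [ 562.4  -123.25  140.  ] 121.42178552467429 79.27309280813684
handle [534.1 -15.1 129. ] wings [ 551.8 -124.9  138. ] [553.1 -91.4 138. ]
[573.2 -63.4 140.8]
[ 564.9 -203.   112. ]
[ 548.9 -122.1  143.9]
[550.4 -89.6 143.4]
[543.  -15.1 106.7]
```

The (65,300) point was the jar, but the pivot pillar at (573.5,-63.5) agrees with the top view. Next I'll lower and start pushing.

Call:
{"name": "carry_out", "arguments": {"rows": [[0.02,0,0.25,0,0,0,-1],[0.02,0,0.5,0,0,0,-1],[0.02,0,0.645,0,0,0,-1],[0.02,0,0.645,0,0,0,-1],[0.02,0,0.645,0,0,0,-1]]}}

```text
clock: 2.52
position: [507.8, -14.9, 277.1]
ee_rot: [-0.002, 1.0, 0.0, 0.001]
contact_force: [-0.2, 0.5, 0.6]
gripper_width: -0.1
grasp_force: 0.0
```

Call:
{"name": "carry_out", "arguments": {"rows": [[-0.02,0,0,0,0,0,-1],[-0.04,0,0,0,0,0,-1],[-0.06,0,0,0,0,0,-1],[-0.08,0,0,0,0,0,-1],[-0.1,0,0,0,0,0,-1],[-0.12,0,0,0,0,0,-1]]}}

```text
clock: 3.28
position: [531.7, -14.2, 275.6]
ee_rot: [-0.003, 1.0, -0.0, -0.0]
contact_force: [-0.2, -0.2, -0.1]
gripper_width: 0.2
grasp_force: 0.0
```

Call:
{"name": "carry_out", "arguments": {"rows": [[-0.02,0,0,0,0,0,-1],[-0.04,0,0,0,0,0,-1],[-0.06,0,0,0,0,0,-1],[-0.08,0,0,0,0,0,-1],[-0.1,0,0,0,0,0,-1]]}}

```text
clock: 3.9
position: [551.0, -14.0, 275.2]
ee_rot: [-0.003, 1.0, 0.0, -0.001]
contact_force: [-3.0, 2.8, 0.3]
gripper_width: -0.2
grasp_force: 1.7
```

Call:
{"name": "carry_out", "arguments": {"rows": [[-0.015,0,0,0,0,0,-1],[-0.03,0,0,0,0,0,-1],[-0.045,0,0,0,0,0,-1],[-0.06,0,0,0,0,0,-1],[-0.075,0,0,0,0,0,-1]]}}

```text
clock: 4.53
position: [566.6, -14.1, 275.7]
ee_rot: [-0.003, 1.0, -0.0, -0.0]
contact_force: [-2.7, 0.9, -0.6]
gripper_width: 0.6
grasp_force: 1.3
```

Call:
{"name": "carry_out", "arguments": {"rows": [[-0.01,0,0,0,0,0,-1],[-0.02,0,0,0,0,0,-1],[-0.025,0,0,0,0,0,-1],[-0.025,0,0,0,0,0,-1]]}}

```text
clock: 5.03
position: [571.4, -14.3, 275.7]
ee_rot: [-0.003, 1.0, -0.0, 0.0]
contact_force: [-2.2, -1.8, -0.4]
gripper_width: 0.3
grasp_force: 1.0
```

Call:
{"name": "carry_out", "arguments": {"rows": [[-0.005,0,0,0,0,0,-1],[-0.01,0,0,0,0,0,-1],[-0.015,0,0,0,0,0,-1],[-0.015,0,0,0,0,0,-1]]}}

```text
clock: 5.52
position: [574.4, -14.0, 275.7]
ee_rot: [-0.003, 1.0, 0.0, 0.0]
contact_force: [-2.6, -0.6, -0.6]
gripper_width: 0.2
grasp_force: 1.3
```

Call:
{"name": "carry_out", "arguments": {"rows": [[-0.005,0,0,0,0,0,-1],[-0.01,0,0,0,0,0,-1],[-0.01,0,0,0,0,0,-1]]}}

```text
clock: 5.9
position: [576.5, -13.9, 275.7]
ee_rot: [-0.003, 1.0, 0.0, 0.0]
contact_force: [-2.4, -2.3, -0.7]
gripper_width: -0.2
grasp_force: 1.4
```

Call:
{"name": "carry_out", "arguments": {"rows": [[-0.004,0,0,0,0,0,-1],[-0.008,0,0,0,0,0,-1],[-0.008,0,0,0,0,0,-1]]}}

```text
clock: 6.28
position: [578.0, -14.0, 275.7]
ee_rot: [-0.003, 1.0, 0.0, 0.0]
contact_force: [-2.0, -2.3, -1.7]
gripper_width: -0.3
grasp_force: 1.4
```

Call:
{"name": "carry_out", "arguments": {"rows": [[-0.004,0,0,0,0,0,-1],[-0.007,0,0,0,0,0,-1],[-0.007,0,0,0,0,0,-1]]}}

```text
clock: 6.65
position: [579.4, -14.0, 275.7]
ee_rot: [-0.003, 1.0, -0.0, -0.0]
contact_force: [-3.4, -1.7, -1.0]
gripper_width: -0.4
grasp_force: 1.5
```

```bash
python3 - <<'E'
from h import *
im,_=look('top','t1')
a=im[180:300,300:450,::-1]; cv2.imwrite('pics/t1c.png',cv2.convertScaleAbs(cv2.resize(a,None,fx=5,fy=5,interpolation=cv2.INTER_CUBIC),alpha=1.3))
print(arm.read_state()['contact_force'])
E
```

```text
[-3.1617013  -3.71947759 -0.42110206]
```

View pics/t1c.png

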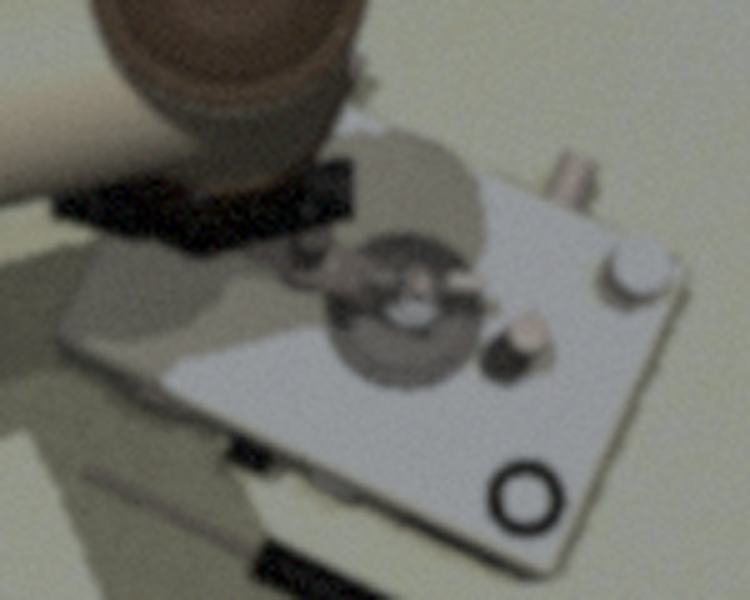

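The bar is nearly under the nut; its clamp end is at about (400,270). Continuing until the force rises.

Call:
{"name": "carry_out", "arguments": {"rows": [[-0.004,0,0,0,0,0,-1],[-0.008,0,0,0,0,0,-1],[-0.008,0,0,0,0,0,-1]]}}

```text
clock: 7.08
position: [580.8, -14.0, 275.7]
ee_rot: [-0.003, 1.0, -0.0, -0.0]
contact_force: [-4.3, -3.1, -0.2]
gripper_width: 0.2
grasp_force: 2.1
```

Call:
{"name": "carry_out", "arguments": {"rows": [[-0.003,0,0,0,0,0,-1],[-0.006,0,0,0,0,0,-1],[-0.006,0,0,0,0,0,-1]]}}

```text
clock: 7.45
position: [581.3, -14.0, 275.7]
ee_rot: [-0.003, 1.0, -0.0, -0.002]
contact_force: [-8.5, -1.9, 2.0]
gripper_width: -0.1
grasp_force: 3.5
```

Call:
{"name": "carry_out", "arguments": {"rows": [[-0.003,0,0,0,0,0,-1],[-0.003,0,0,0,0,0,-1],[-0.003,0,0,0,0,0,-1]]}}

```text
clock: 7.82
position: [581.5, -14.0, 275.6]
ee_rot: [-0.002, 1.0, -0.0, -0.002]
contact_force: [-8.8, -2.1, 3.5]
gripper_width: -0.0
grasp_force: 4.2
```

Home: the force climbed to 9 N with no motion. I'll back off, rise, and look at the nut from above.

Call:
{"name": "carry_out", "arguments": {"rows": [[0.1,0,0,0,0,0,-1],[0.13,0,-0.2,0,0,0,-1],[0.13,0,-0.645,0,0,0,-1],[0.13,0,-0.645,0,0,0,-1],[0.13,-0.475,-0.645,0,0,0,-1],[0.13,-0.475,-0.645,0,0,0,-1],[0.13,-0.475,-0.645,0,0,0,-1],[0.13,-0.475,-0.645,0,0,0,-1]]}}

```text
clock: 8.82
position: [558.0, -108.6, 405.4]
ee_rot: [-0.003, 1.0, 0.0, 0.002]
contact_force: [-0.1, 0.1, -0.6]
gripper_width: -0.5
grasp_force: 0.0
```

```bash
python3 - <<'E'
from h import *
s=arm.read_state();print(s['position'],s['joints'],s['wrist_torque'])
im,d=look('wrist','w1');cv2.imwrite('pics/w1c.png',cv2.resize(im[100:340,160:480,::-1],None,fx=2.5,fy=2.5))
E
```

```text
[ 557.97416296 -108.57514661  405.40553224] [ 9.27625384e-02  2.87526306e-01 -1.34040271e-01 -5.96602745e-05
 -1.14556133e+00 -1.65794120e+00] [0.00966905 0.00933874 0.06407098]
```

View pics/w1c.png

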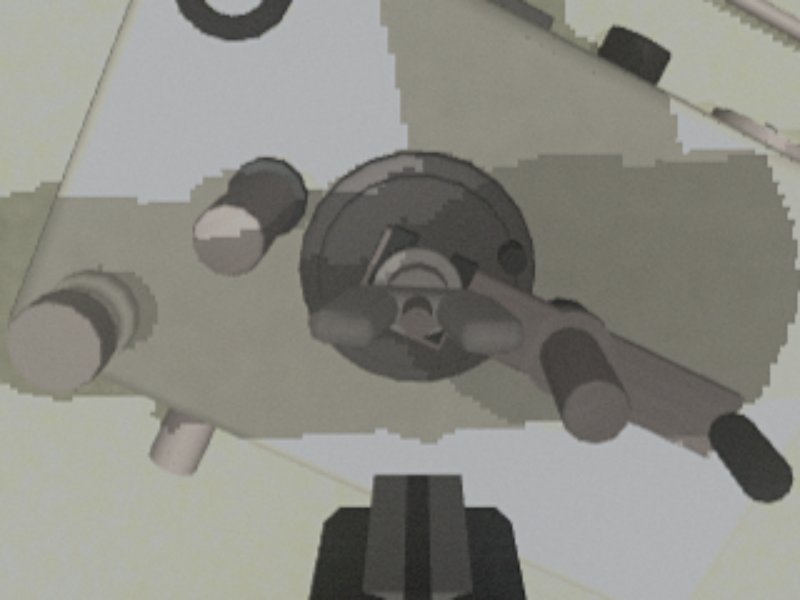

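The bar is home: the bar runs in line with both pillars at crop (229,240) and (594,410), the handle is at (765,472), and the nut wings span (313,320) to (522,332).

```bash
python3 - <<'E'
from h import *
f=lambda x,y,z:pt('w1',160+x/2.5,100+y/2.5,z)
a=f(594,410,140);b=f(229,240,140)
print(a,b,(a+b)/2,np.linalg.norm(a-b),np.degrees(np.arctan2(*(a-b)[[1,0]])))
h=f(768,472,129);print('handle',h,np.degrees(np.arctan2(*(h-a)[[1,0]])))
for p in [(340,322),(490,332)]: print(pt('w1',160+p[0]/2.5,100+p[1]/2.5))
w1=f(490,332,142);w2=f(340,324,142);print(w1,w2,(w1+w2)/2,np.degrees(np.arctan2(*(w1-w2)[[1,0]])))
E
```

```text
[573.7 -64.2 140. ] [ 531.1 -153.3  140. ] [ 552.4  -108.75  140.  ] 98.76016403388566 64.44686144312222
handle [595.3 -14.6 129. ] 66.46765143909907
[ 549.7 -126.9  145.1]
[552.  -91.2 144.9]
[552.9 -90.9 142. ] [ 551.1 -127.2  142. ] [ 552.   -109.05  142.  ] 87.16121215899469
```

Call:
{"name": "carry_out", "arguments": {"rows": [[0.03,-0.002,0,0,0,-0.494,-0.3],[0.03,-0.002,0,0,0,-0.494,-0.3],[0.03,-0.002,0,0,0,-0.494,-0.3],[0.03,-0.002,0,0,0,-0.494,-0.3],[0.03,-0.002,0,0,0,-0.494,-0.3],[0.03,-0.002,0,0,0,-0.494,-0.3],[0.03,-0.002,0,0,0,-0.494,-0.3],[0.03,-0.002,0,0,0,-0.494,-0.3],[0.03,-0.002,0,0,0,-0.494,-0.3],[0.03,-0.002,0,0,0,-0.494,-0.3]]}}

```text
clock: 10.12
position: [551.6, -108.4, 405.0]
ee_rot: [-0.703, 0.712, -0.0, 0.001]
contact_force: [0.6, -0.3, -0.3]
gripper_width: 30.1
grasp_force: 0.0
```

Call:
{"name": "carry_out", "arguments": {"rows": [[0,0,0,0,0,-0.494,-0.3],[0,0,0,0,0,-0.494,-0.3],[0,0,0,0,0,-0.494,-0.3],[0,0,0,0,0,-0.494,-0.3],[0,0,0,0,0,-0.494,-0.3],[0,0,0,0,0,-0.494,-0.3],[0,0,0,0,0,-0.494,-0.3],[0,0,0,0,0,-0.494,-0.3],[0,0,0,0,0,-0.494,-0.3],[0,0,0,0,0,-0.494,-0.3]]}}

```text
clock: 11.38
position: [551.5, -108.9, 404.8]
ee_rot: [1.0, -0.016, 0.0, -0.0]
contact_force: [-0.8, 1.0, -0.9]
gripper_width: 30.1
grasp_force: 0.0
```

Call:
{"name": "carry_out", "arguments": {"rows": [[0,0,0,0,0,-0.494,-0.3],[0,0,0,0,0,-0.494,-0.3],[0,0,0,0,0,-0.494,-0.3],[0,0,0,0,0,-0.494,-0.3],[0,0,0,0,0,-0.494,-0.3],[0,0,0,0,0,-0.494,-0.3],[0,0,0,0,0,-0.494,-0.3],[0,0,0,0,0,-0.494,-0.3],[0,0,0,0,0,-0.494,-0.3],[0,0,0,0,0,-0.494,-0.3]]}}

```text
clock: 12.62
position: [551.4, -109.2, 404.8]
ee_rot: [0.725, 0.688, 0.0, 0.0]
contact_force: [1.4, -0.7, 0.8]
gripper_width: 29.9
grasp_force: 0.0
```

```bash
python3 - <<'E'
from h import *
from scipy.spatial.transform import Rotation as R
s=arm.read_state();print(s['position'],s['joints'],s['wrist_torque'],s['contact_force'],s['gripper_width'],R.from_quat(s['ee_rot']).as_matrix().round(3))
E
```

```text
[ 551.36413867 -109.21509232  404.79619213] [ 9.27279446e-02  2.77819443e-01 -1.49330131e-01 -4.30373282e-06
 -1.14322536e+00  2.99616512e+00] [ 0.00778839 -0.00188238 -0.02855607] [ 1.38093004 -0.67540955  0.773383  ] 29.93206313769881 [[ 0.053  0.999  0.   ]
 [ 0.999 -0.053  0.   ]
 [ 0.     0.    -1.   ]]
```

Call:
{"name": "carry_out", "arguments": {"rows": [[0,0.003,0.25,0,0,0,-0.3],[0,0.003,0.45,0,0,0,-0.3],[0,0.003,0.584,0,0,0,-0.3],[0,0.003,0.584,0,0,0,-0.3],[0,0.003,0.584,0,0,0,-0.3]]}}

```text
clock: 13.25
position: [552.6, -109.4, 289.2]
ee_rot: [0.725, 0.689, 0.001, 0.001]
contact_force: [0.7, -0.8, 0.2]
gripper_width: 30.1
grasp_force: 0.0
```

Call:
{"name": "carry_out", "arguments": {"rows": [[0,0,0,0,0,0,-1],[0,0,0,0,0,0,-1],[0,0,0,0,0,0,-1],[0,0,0,0,0,0,-1]]}}

```text
clock: 13.75
position: [552.5, -109.5, 289.5]
ee_rot: [0.725, 0.689, 0.001, 0.001]
contact_force: [0.7, 0.4, 6.2]
gripper_width: 7.7
grasp_force: 60.5
```

```bash
cat > t.py <<'E'
from h import *
s=arm.read_state();p=s['position'];print(p.round(1),'j6',s['joints'][5].round(3),'T',s['wrist_torque'].round(3),s['contact_force'].round(1),s['gripper_width'].round(1),s['clock'])
E
python3 t.py
```

```text
Traceback (most recent call last):
  File "t.py", line 2, in <module>
    s=arm.read_state();p=s['position'];print(p.round(1),'j6',s['joints'][5].round(3),'T',s['wrist_torque'].round(3),s['contact_force'].round(1),s['gripper_width'].round(1),s['clock'])
                                                                                                                                                ^^^^^^^^^^^^^^^^^^^^^^^^
AttributeError: 'float' object has no attribute 'round'
```

Call:
{"name": "carry_out", "arguments": {"rows": [[0,0,0.001,0,0,0.05,-1],[0,0,0.002,0,0,0.1,-1],[0,0,0.0025,0,0,0.16,-1],[0,0,0.0025,0,0,0.16,-1]]}}

```text
clock: 14.25
position: [552.3, -109.4, 288.9]
ee_rot: [0.874, 0.486, 0.001, 0.001]
contact_force: [-0.3, 2.1, 6.6]
gripper_width: 7.4
grasp_force: 60.8
```

```bash
sed -i "s/s\['gripper_width'\].round(1)/s['gripper_width']/" t.py; python3 t.py
```

```text
[ 552.3 -109.4  288.9] j6 2.494 T [ 0.466  0.257 -0.182] [-0.3  2.1  6.6] 7.4288354389144935 14.25
```

Call:
{"name": "carry_out", "arguments": {"rows": [[0,0,0.001,0,0,0.05,-1],[0,0,0.0015,0,0,0.095,-1],[0,0,0.0015,0,0,0.095,-1]]}}

```text
clock: 14.62
position: [552.1, -109.3, 288.6]
ee_rot: [0.936, 0.351, 0.001, 0.0]
contact_force: [-0.9, 1.8, 7.4]
gripper_width: 7.7
grasp_force: 60.8
```

```bash
python3 t.py
```

```text
[ 552.1 -109.3  288.6] j6 2.196 T [ 0.738  0.316 -0.055] [-0.9  1.8  7.4] 7.683274060270784 14.625
```

Call:
{"name": "carry_out", "arguments": {"rows": [[0,0,0,0,0,0,-1],[0,0,0,0,0,0,-1]]}}

```text
clock: 14.88
position: [552.2, -109.3, 288.6]
ee_rot: [0.936, 0.351, 0.001, 0.0]
contact_force: [-2.2, 0.9, 6.9]
gripper_width: 7.6
grasp_force: 60.8
```

```bash
python3 t.py
```

```text
[ 552.2 -109.3  288.6] j6 2.197 T [ 0.713  0.372 -0.091] [-2.2  0.9  6.9] 7.629477388722485 14.875
```

Call:
{"name": "carry_out", "arguments": {"rows": [[0,0,0.001,0,0,0.05,-1],[0,0,0.0015,0,0,0.1,-1]]}}

```text
clock: 15.12
position: [552.1, -109.1, 288.3]
ee_rot: [0.98, 0.199, 0.001, 0.0]
contact_force: [-1.4, 2.8, 7.2]
gripper_width: 7.6
grasp_force: 60.9
```

```bash
python3 t.py
```

```text
[ 552.1 -109.1  288.3] j6 1.878 T [1.033 0.478 0.165] [-1.4  2.8  7.2] 7.644110787680668 15.125
```

Call:
{"name": "carry_out", "arguments": {"rows": [[0,0,0,0,0,0,-1]]}}

```text
clock: 15.25
position: [552.1, -109.1, 288.3]
ee_rot: [0.98, 0.2, 0.001, -0.0]
contact_force: [-1.1, 2.3, 7.5]
gripper_width: 7.6
grasp_force: 60.9
```

```bash
python3 t.py; python3 -c "
from h import *
im,d=look('wrist','w2');cv2.imwrite('pics/w2c.png',im[:,:,::-1])"
```

```text
[ 552.1 -109.1  288.3] j6 1.882 T [ 0.942  0.452 -0.025] [-1.1  2.3  7.5] 7.603088136783402 15.25
```

View pics/w2c.png

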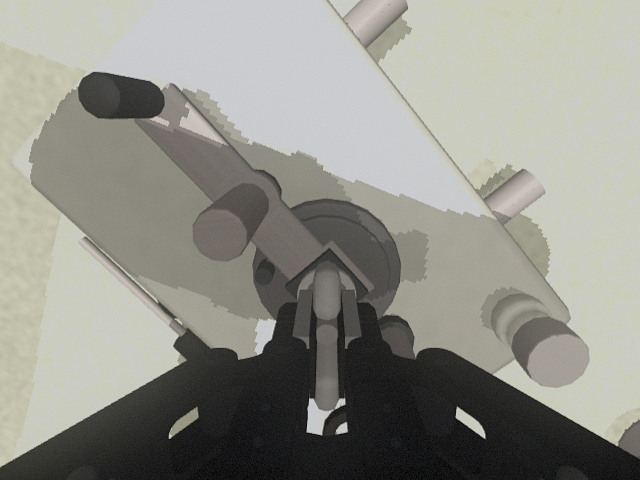

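The wings sit between the pads and turn with the tool; the bar is home. Continuing.

Call:
{"name": "carry_out", "arguments": {"rows": [[0,0,0.001,0,0,0.05,-1],[0,0,0.0015,0,0,0.1,-1]]}}

```text
clock: 15.55
position: [552.0, -108.9, 288.0]
ee_rot: [0.999, 0.043, 0.001, -0.0]
contact_force: [-1.1, 3.6, 7.8]
gripper_width: 7.6
grasp_force: 60.9
```

```bash
sed -i "s/s\['clock'\])/s['clock'],'E6',s['joint_efforts'][5].round(3))/" t.py; python3 t.py
```

```text
[ 552.  -108.9  288. ] j6 1.564 T [1.284 0.51  0.096] [-1.1  3.6  7.8] 7.584150739574351 15.55 E6 0.722
```

Call:
{"name": "carry_out", "arguments": {"rows": [[0,0,0.001,0,0,0.05,-1],[0,0,0.0015,0,0,0.1,-1]]}}

```text
clock: 15.8
position: [552.0, -108.7, 287.7]
ee_rot: [0.993, -0.114, 0.001, -0.001]
contact_force: [-2.7, 5.9, 7.0]
gripper_width: 7.7
grasp_force: 60.9
```

```bash
python3 t.py
```

```text
[ 552.  -108.7  287.7] j6 1.25 T [1.626 0.533 0.094] [-2.7  5.9  7. ] 7.710258251078875 15.8 E6 0.72
```

Call:
{"name": "carry_out", "arguments": {"rows": [[-0.002,-0.005,0.001,0,0,0.05,-1],[-0.004,-0.008,0.0015,0,0,0.1,-1]]}}

```text
clock: 16.05
position: [552.0, -107.9, 287.4]
ee_rot: [0.963, -0.268, 0.001, 0.0]
contact_force: [0.8, -1.4, 5.3]
gripper_width: 7.6
grasp_force: 60.6
```

```bash
python3 t.py
```

```text
[ 552.  -107.9  287.4] j6 0.932 T [-0.598 -0.061  0.066] [ 0.8 -1.4  5.3] 7.640910363398012 16.05 E6 0.728
```

Call:
{"name": "carry_out", "arguments": {"rows": [[0,0,0.001,0,0,0.05,-1],[0,0,0.0015,0,0,0.1,-1]]}}

```text
clock: 16.3
position: [552.1, -107.8, 287.2]
ee_rot: [0.91, -0.415, 0.002, -0.0]
contact_force: [-0.3, 0.6, 5.3]
gripper_width: 7.5
grasp_force: 60.6
```

```bash
python3 t.py
```

```text
[ 552.1 -107.8  287.2] j6 0.618 T [ 0.052 -0.042  0.138] [-0.3  0.6  5.3] 7.487253348368141 16.3 E6 0.651
```

Call:
{"name": "carry_out", "arguments": {"rows": [[0,0,0.001,0,0,0.05,-1],[0,0,0.0015,0,0,0.1,-1]]}}

```text
clock: 16.55
position: [552.2, -107.7, 287.0]
ee_rot: [0.834, -0.552, 0.002, -0.001]
contact_force: [0.1, 0.7, 5.6]
gripper_width: 7.5
grasp_force: 60.7
```

```bash
python3 t.py
```

```text
[ 552.2 -107.7  287. ] j6 0.305 T [-0.058 -0.156  0.377] [0.1 0.7 5.6] 7.476140363663066 16.55 E6 0.446
```

The torque is rising, so the nut is on the washer. Fine steps from here.

Call:
{"name": "carry_out", "arguments": {"rows": [[0,0,0,0,0,0.025,-1],[0,0,0,0,0,0.025,-1]]}}

```text
clock: 16.8
position: [552.3, -107.7, 287.0]
ee_rot: [0.813, -0.582, 0.002, -0.001]
contact_force: [0.4, 0.8, 6.2]
gripper_width: 7.5
grasp_force: 60.6
```

```bash
python3 t.py
```

```text
[ 552.3 -107.7  287. ] j6 0.231 T [-0.172 -0.16   0.27 ] [0.4 0.8 6.2] 7.527490466468088 16.8 E6 -0.317
```

Call:
{"name": "carry_out", "arguments": {"rows": [[0,0,0,0,0,0,-1]]}}

```text
clock: 16.92
position: [552.3, -107.7, 286.9]
ee_rot: [0.813, -0.582, 0.002, -0.001]
contact_force: [0.8, 0.4, 5.0]
gripper_width: 7.8
grasp_force: 60.6
```

```bash
python3 t.py
```

```text
[ 552.3 -107.7  286.9] j6 0.231 T [-0.177 -0.14   0.255] [0.8 0.4 5. ] 7.766254588579228 16.925 E6 -0.229
```

Call:
{"name": "carry_out", "arguments": {"rows": [[0,0,0,0,0,0.015,-1],[0,0,0,0,0,0.03,-1],[0,0,0,0,0,0.03,-1]]}}

```text
clock: 17.3
position: [552.4, -107.7, 286.9]
ee_rot: [0.785, -0.62, 0.002, -0.001]
contact_force: [1.8, 0.2, 5.2]
gripper_width: 7.6
grasp_force: 60.6
```

```bash
python3 t.py
```

```text
[ 552.4 -107.7  286.9] j6 0.137 T [-0.173 -0.203  0.29 ] [1.8 0.2 5.2] 7.565050471320516 17.3 E6 -0.409
```

Call:
{"name": "carry_out", "arguments": {"rows": [[0,0,0,0,0,0,-1]]}}

```text
clock: 17.42
position: [552.4, -107.7, 286.9]
ee_rot: [0.785, -0.62, 0.002, -0.001]
contact_force: [0.1, 1.8, 5.7]
gripper_width: 7.3
grasp_force: 60.6
```

```bash
python3 t.py
```

```text
[ 552.4 -107.7  286.9] j6 0.137 T [-0.283 -0.197  0.36 ] [0.1 1.8 5.7] 7.3284078832347985 17.425 E6 -0.358
```

Call:
{"name": "carry_out", "arguments": {"rows": [[0,0,0,0,0,0.012,-1],[0,0,0,0,0,0.025,-1],[0,0,0,0,0,0.025,-1]]}}

```text
clock: 17.8
position: [552.4, -107.7, 286.9]
ee_rot: [0.76, -0.65, 0.002, -0.001]
contact_force: [1.8, 1.2, 4.8]
gripper_width: 7.4
grasp_force: 60.6
```

```bash
python3 t.py
```

```text
[ 552.4 -107.7  286.9] j6 0.059 T [-0.285 -0.269  0.435] [1.8 1.2 4.8] 7.413478858095034 17.8 E6 -0.468
```

Call:
{"name": "carry_out", "arguments": {"rows": [[0,0,0,0,0,0,-1]]}}

```text
clock: 17.92
position: [552.4, -107.7, 286.9]
ee_rot: [0.76, -0.65, 0.002, -0.001]
contact_force: [0.4, 1.8, 5.5]
gripper_width: 7.1
grasp_force: 60.6
```

```bash
python3 t.py
```

```text
[ 552.4 -107.7  286.9] j6 0.059 T [-0.257 -0.252  0.425] [0.4 1.8 5.5] 7.071988041558694 17.925 E6 -0.423
```

Static torque is about 0.43 N m: snug. Releasing and lifting.

Call:
{"name": "carry_out", "arguments": {"rows": [[0,0,0,0,0,0,-0.2],[0,0,0,0,0,0,-0.2],[0,0,0,0,0,0,-0.2],[0,0,-0.1,0,0,0,-0.2],[0,0,-0.3,0,0,0,-0.2],[0,0,-0.5,0,0,0,-0.2],[0,0,-0.6,0,0,0,-0.2],[0,0,-0.6,0,0,0,-0.2],[0,0,-0.6,0,0,0,-0.2]]}}

```text
clock: 19.05
position: [551.0, -107.8, 403.8]
ee_rot: [0.759, -0.651, -0.001, 0.001]
contact_force: [-0.6, -0.6, -0.3]
gripper_width: 34.2
grasp_force: 0.0
```

```bash
python3 t.py; python3 -c "
from h import *
im,d=look('wrist','w3')"
```

```text
[ 551.  -107.8  403.8] j6 0.058 T [ 0.002 -0.003  0.047] [-0.6 -0.6 -0.3] 34.204479858767165 19.05 E6 -0.0
```

View pics/w3.png

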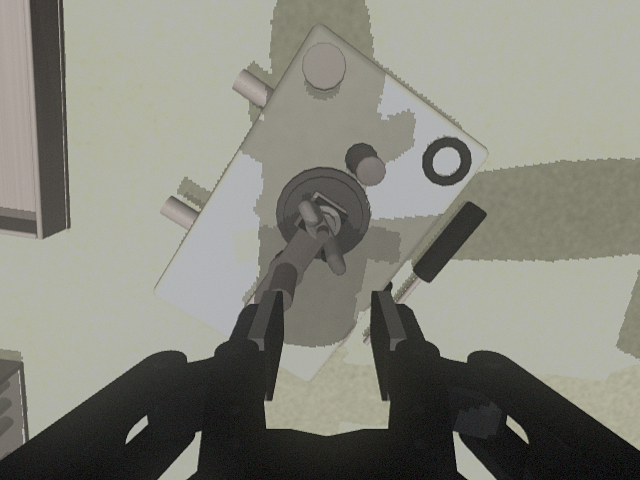

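The gripper is clear; the wings run from (308,212) to (337,265), i.e. sprung back. I'll check the angle.

```bash
python3 - <<'E'
from h import *
q=np.load('pics/w3.npz');d,m,T=q['d'],q['m'],q['T']
v,u=np.mgrid[180:300,260:400];k=d[180:300,260:400]
P=np.stack([(u-m[0,2])/m[0,0]*k,-(v-m[1,2])/m[1,1]*k,-k],-1)@T[:3,:3].T+T[:3,3]
w=P[(P[...,2]>128)&(P[...,2]<150)&(np.hypot(P[...,0]-552,P[...,1]+108)<30)]
c=w[:,:2].mean(0);U,S,V=np.linalg.svd(w[:,:2]-c);print(len(w),c,w[:,2].max(),np.degrees(np.arctan2(V[0,1],V[0,0])),S)
from scipy.spatial.transform import Rotation as R
print('tool x yaw',np.degrees(np.arctan2(*R.from_quat(arm.read_state()['ee_rot']).as_matrix()[[1,0],0])))
E
```

```text
1059 [ 552.95114749 -109.98389583] 145.0513518554265 126.41042806819527 [516.50617288  80.52991807]
tool x yaw -81.2624092199096
```

Spring-back looks like about 0.48 rad, more than expected. To be sure it is still tight I'll regrip and feel it.

Call:
{"name": "carry_out", "arguments": {"rows": [[0,0,0,0,0,-0.154,-0.2],[0,0,0,0,0,-0.154,-0.2],[0,0,0,0,0,-0.154,-0.2],[0,0,0.2,0,0,-0.154,-0.2],[0,0,0.4,0,0,-0.154,-0.2],[0,0,0.55,0,0,-0.154,-0.2],[0,0,0.598,0,0,-0.154,-0.2],[0,0,0.598,0,0,-0.154,-0.2],[0,0,0.598,0,0,-0.154,-1],[0,0,0.598,0,0,-0.154,-1],[0,0,0.598,0,0,-0.154,-1]]}}

```text
clock: 20.48
position: [551.9, -107.7, 287.1]
ee_rot: [0.893, -0.45, 0.001, -0.001]
contact_force: [0.6, 0.9, 4.1]
gripper_width: 7.6
grasp_force: 59.2
```

Call:
{"name": "carry_out", "arguments": {"rows": [[0,0,0,0,0,0,-1],[0,0,0,0,0,0,-1]]}}

```text
clock: 20.72
position: [552.0, -107.7, 287.1]
ee_rot: [0.893, -0.45, 0.001, -0.001]
contact_force: [0.8, 2.2, 5.4]
gripper_width: 7.7
grasp_force: 59.5
```

```bash
python3 t.py
```

```text
[ 552.  -107.7  287.1] j6 0.541 T [0.36  0.055 0.013] [0.8 2.2 5.4] 7.747428789031887 20.725 E6 -0.017
```

Call:
{"name": "carry_out", "arguments": {"rows": [[0,0,0,0,0,0.015,-1],[0,0,0,0,0,0.03,-1],[0,0,0,0,0,0.03,-1],[0,0,0,0,0,0.03,-1]]}}

```text
clock: 21.22
position: [552.0, -107.6, 287.0]
ee_rot: [0.871, -0.491, 0.001, -0.001]
contact_force: [1.2, 1.9, 5.6]
gripper_width: 7.7
grasp_force: 59.6
```

```bash
python3 t.py
```

```text
[ 552.  -107.6  287. ] j6 0.448 T [0.4   0.012 0.119] [1.2 1.9 5.6] 7.707323243827782 21.225 E6 -0.144
```

Call:
{"name": "carry_out", "arguments": {"rows": [[0,0,0,0,0,0.03,-1],[0,0,0,0,0,0.06,-1],[0,0,0,0,0,0.09,-1],[0,0,0,0,0,0.11,-1],[0,0,0,0,0,0.11,-1]]}}

```text
clock: 21.85
position: [552.3, -107.5, 286.9]
ee_rot: [0.774, -0.633, 0.002, -0.001]
contact_force: [0.9, 1.6, 4.9]
gripper_width: 7.4
grasp_force: 59.6
```

```bash
python3 t.py
```

```text
[ 552.3 -107.5  286.9] j6 0.103 T [ 0.281 -0.41   0.333] [0.9 1.6 4.9] 7.444747487049707 21.85 E6 -0.427
```

Call:
{"name": "carry_out", "arguments": {"rows": [[0,0,0,0,0,0,-1]]}}

```text
clock: 21.98
position: [552.3, -107.5, 286.9]
ee_rot: [0.774, -0.633, 0.001, -0.001]
contact_force: [1.8, 2.8, 5.5]
gripper_width: 7.5
grasp_force: 59.6
```

```bash
python3 t.py
```

```text
[ 552.3 -107.5  286.9] j6 0.103 T [ 0.254 -0.431  0.325] [1.8 2.8 5.5] 7.490113896158688 21.975 E6 -0.342
```

Call:
{"name": "carry_out", "arguments": {"rows": [[0,0,0,0,0,0.02,-1],[0,0,0,0,0,0.04,-1],[0,0,0,0,0,0.05,-1],[0,0,0,0,0,0.05,-1]]}}

```text
clock: 22.48
position: [552.4, -107.5, 286.8]
ee_rot: [0.722, -0.692, 0.002, -0.001]
contact_force: [1.8, 3.3, 4.9]
gripper_width: 7.8
grasp_force: 59.7
```

```bash
python3 t.py
```

```text
[ 552.4 -107.5  286.8] j6 -0.054 T [ 0.202 -0.608  0.469] [1.8 3.3 4.9] 7.771551414047368 22.475 E6 -0.546
```

Call:
{"name": "carry_out", "arguments": {"rows": [[0,0,0,0,0,0,-1]]}}

```text
clock: 22.6
position: [552.5, -107.5, 286.8]
ee_rot: [0.722, -0.692, 0.002, -0.001]
contact_force: [2.7, 3.0, 6.0]
gripper_width: 7.6
grasp_force: 59.7
```

```bash
python3 t.py
```

```text
[ 552.5 -107.5  286.8] j6 -0.054 T [ 0.265 -0.646  0.498] [2.7 3.  6. ] 7.593277545119305 22.6 E6 -0.513
```

Snug at 0.50. I'll ease off under control before release, so the nut does not overshoot as it springs back.

Call:
{"name": "carry_out", "arguments": {"rows": [[0,0,0,0,0,-0.02,-1],[0,0,0,0,0,-0.04,-1],[0,0,0,0,0,-0.055,-1],[0,0,0,0,0,-0.055,-1]]}}

```text
clock: 23.1
position: [552.3, -107.6, 286.9]
ee_rot: [0.779, -0.627, 0.001, -0.001]
contact_force: [1.0, 3.0, 5.8]
gripper_width: 7.6
grasp_force: 59.7
```

```bash
python3 t.py
```

```text
[ 552.3 -107.6  286.9] j6 0.119 T [ 0.358 -0.51   0.389] [1.  3.  5.8] 7.598693479303227 23.1 E6 -0.334
```

Call:
{"name": "carry_out", "arguments": {"rows": [[0,0,0,0,0,0,-1]]}}

```text
clock: 23.22
position: [552.3, -107.6, 286.9]
ee_rot: [0.779, -0.627, 0.001, -0.001]
contact_force: [1.6, 1.8, 5.1]
gripper_width: 7.4
grasp_force: 59.7
```

```bash
python3 t.py
```

```text
[ 552.3 -107.6  286.9] j6 0.119 T [ 0.341 -0.521  0.354] [1.6 1.8 5.1] 7.378368643852043 23.225 E6 -0.385
```

Call:
{"name": "carry_out", "arguments": {"rows": [[0,0,0,0,0,-0.02,-1],[0,0,0,0,0,-0.04,-1],[0,0,0,0,0,-0.06,-1],[0,0,0,0,0,-0.065,-1],[0,0,0,0,0,-0.065,-1]]}}

```text
clock: 23.85
position: [552.1, -107.7, 286.9]
ee_rot: [0.838, -0.545, 0.001, -0.001]
contact_force: [1.5, 2.3, 6.4]
gripper_width: 7.6
grasp_force: 59.7
```

```bash
python3 t.py
```

```text
[ 552.1 -107.7  286.9] j6 0.322 T [ 0.493 -0.292  0.176] [1.5 2.3 6.4] 7.608526139988978 23.85 E6 -0.174
```

Call:
{"name": "carry_out", "arguments": {"rows": [[0,0,0,0,0,0,-1]]}}

```text
clock: 23.98
position: [552.1, -107.7, 286.9]
ee_rot: [0.838, -0.545, 0.001, -0.001]
contact_force: [0.8, 2.9, 6.8]
gripper_width: 7.6
grasp_force: 59.7
```

```bash
python3 t.py
```

```text
[ 552.1 -107.7  286.9] j6 0.322 T [ 0.502 -0.344  0.225] [0.8 2.9 6.8] 7.569358792143968 23.975 E6 -0.191
```

Call:
{"name": "carry_out", "arguments": {"rows": [[0,0,0,0,0,0,-0.2],[0,0,0,0,0,0,-0.2],[0,0,0,0,0,0,-0.2],[0,0,-0.1,0,0,0,-0.2],[0,0,-0.3,0,0,0,-0.2],[0,0,-0.5,0,0,0,-0.2],[0,0,-0.6,0,0,0,-0.2],[0,0,-0.6,0,0,0,-0.2],[0,0,-0.6,0,0,0,-0.2]]}}

```text
clock: 25.1
position: [551.0, -107.8, 404.1]
ee_rot: [0.838, -0.546, -0.001, 0.001]
contact_force: [-0.2, -0.3, 0.1]
gripper_width: 34.1
grasp_force: 0.0
```

```bash
python3 - <<'E'
from h import *
look('wrist','w4')
q=np.load('pics/w4.npz');d,m,T=q['d'],q['m'],q['T']
v,u=np.mgrid[150:300,250:420];k=d[150:300,250:420]
P=np.stack([(u-m[0,2])/m[0,0]*k,-(v-m[1,2])/m[1,1]*k,-k],-1)@T[:3,:3].T+T[:3,3]
w=P[(P[...,2]>128)&(P[...,2]<150)&(np.hypot(P[...,0]-552,P[...,1]+108)<30)]
c=w[:,:2].mean(0);U,S,V=np.linalg.svd(w[:,:2]-c);print(len(w),c,np.degrees(np.arctan2(V[0,1],V[0,0])))
from scipy.spatial.transform import Rotation as R
print('tool x yaw',np.degrees(np.arctan2(*R.from_quat(arm.read_state()['ee_rot']).as_matrix()[[1,0],0])))
E
python3 t.py
```

```text
1008 [ 553.26345798 -109.79175172] 126.51603148909092
tool x yaw -66.13752448043003
[ 551.1 -107.8  404. ] j6 0.321 T [-0.009 -0.021 -0.031] [ 0.3  0.1 -0.6] 33.779756927332414 25.15 E6 0.0
```

View pics/w4.png

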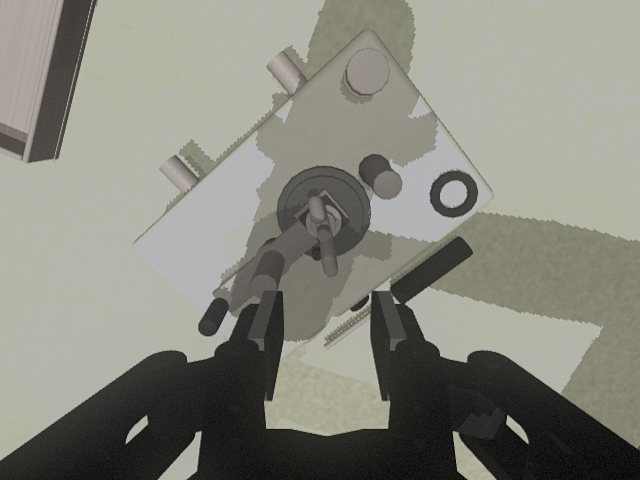

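The nut came to rest at the same angle after both releases, as expected when friction holds the residual preload. The bar is in line with the pillars, nothing else has moved, and the gripper is clear. Handing in.

```bash
python3 -c "
from bench import arm
print(arm.job_done())"
```

```text
the job is handed in; nothing more can be done
None
```

The bar was pushed home against its stop and the wing nut tightened to about 0.5 N m by the wrist reading; after release it sprang back about 0.5 rad, so I could not measure the tightness left. The gripper is clear and the job was handed in at about 25 s; no verdict was returned.

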